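# Load pot cores into the tray's slot

## Robot

A 7-joint arm with a two-finger parallel gripper is mounted at the origin on the work surface. World frame = base frame: x ahead of the robot, y to its left, z up, the work surface at z = 0. Lengths are in mm, angles in rad, forces in N, time in s.
With the tool pointing down it reaches from about 400 to 900 mm from the base axis. Payload 5.6 kg.
Tool frame: the origin (TCP) lies midway between the tips of the shut fingers; the grasp point (between the pads) lies 19 mm behind it; x points along the fingers, y is the direction in which the jaws open and shut, and the axes are right-handed (so a half turn about x gives the same grasp; the last joint's range is limited). The gripper opens to 92 mm and grips with 3 to 60 N. Pads are 20 mm wide; open, the fingers measure 128 mm over their backs; the gripper's body (75 mm by 189 mm) begins 69 mm behind the grasp point.
Start: joints at [-0.043, 0.468, -0.012, 1.603, 0.006, 1.071, -0.056], TCP at [650.007, -0.044, 214.592] pointing down, gripper open.
Joint ranges: [-2.53, 2.53], [-0.31, 2.02], [-1.57, 1.55], [0.28, 2.44], [-1.29, 4.43], [0.15, 1.84], [-2.92, 2.92]. Speed limits (rad/s): [2.57, 2.57, 3.14, 3.14, 3.14, 3.14, 3.14].

## Interface

Orientations are given as a rotation vector (axis times angle).
In Python, from cell import robot, grip, kin, viewer gives the robot as it stands. Calls block until the motion is done:
- robot.movep(position, orientation): joint-space move of the TCP to a pose.
- robot.servo_line(position, feed=150, rotation=None): straight line of the TCP; rotation=None keeps the orientation; feed is the mean speed in mm/s.
- robot.goto_joints(angles): joint-space move.
- grip(opening, newtons=None): opening from 0.0 (shut) to 1.0 (fully open); newtons is the grip in N (None keeps the last); returns when the fingers have stopped.
- robot.hold(seconds).
- kin.ik(position, orientation): joint angles nearest the present ones, or None.
- robot.observe(): the state.
- viewer.read_camera(name): name is "scene" or "side" or "wrist"; returns the picture (400x640x3 uint8, red, green, blue); there is no depth.
- viewer.camera_info(name): a dict with "camera_matrix" (3x3 intrinsics, pixels), "R" (3x3) and "t" (3): a world point X has camera coordinates R X + t. Camera axes: x right, y down, z forward; pixel columns grow to the right and rows downward; lengths in mm; the calibration is good to about 2 mm. A picture is of the moment at which its call begins: read the wrist's pose just before it. camera_info takes no time and is no camera call; for the wrist camera it gives the pose at the moment of the call.
A pose or a line that the arm cannot do raises robot.IKError and nothing moves.
- robot.job_done(): hands the job in, once; it reports no verdict.
Trained networks look in the newest picture that a camera, given by its name, has taken for a name from the list of things; names that differ only in an ending like _2 or _b are one class to them, and where a whole thing is asked for, a point or a joint stands for the part that bears it (a point fixed in the world has none). Each returns a list of dicts, best first, with "confidence" (0 to 1); they miss things now and then, are a little off and sometimes report something else, mostly with a low value. They report only what shows in the picture. A call takes as long as a camera call. They do not tell look-alikes from the thing itself.
- viewer.silhouettes(name, camera): "mask" (400x640 bool, what is visible of it).
- viewer.pinpoint(name, camera): "at" ([x, y, z] in mm, in the coordinates of the camera as it stood for that picture, good to about 4 mm: a listed point, or the origin of a listed thing).
The state is a dict: "t": time; "joints": joint angles; "joint_velocities": joint speeds; "joint_torque": joint torques, N m; "tcp_pos": TCP position; "tcp_rot": TCP orientation; "contact_force": force on the tool from outside, world axes, zero at the start; "wrist_torque": the same for the moment, N m; "grip_width": opening from 0.0 (shut) to 1.0 (fully open).
Only numpy, scipy, OpenCV 4.12 (cv2) and the standard library are available. Lean on these libraries where they do the work, as an engineer would, in place of code of your own. Each camera call takes 0.05 s, during which the arm holds its last target. There are 200 camera calls.

## Task

On the loading tray, slide the three loose round ferrite cores with your fingertips through the narrow gate into the slot, one at a time, keeping those still waiting back in the tray, clear of the gate, until their turn, and leave all three as one closed-up row against the stop at the slot's far end. The cores are brittle: push them lightly along the tray's floor, never pinching, lifting or tipping them, and leave the cup, the brush and the tweezers where they are.

Things in the scene. Friction and masses are not known exactly. Their poses are not given: they have to be found in the camera images.
- tray: the loading tray: fixed flat aluminium plate 310 x 172 mm, its upper face (the floor the cores slide on) 10 mm above the bench. Origin at the centre of its underside; x along its length towards the stop, z up. Two thirds of it are the open field with funnel guides where the cores start; the rest is the slot. Rim, guides and slot rails stand only 6 mm above the floor, lower than the 16 mm cores
- gate (a point): midpoint of the gate, on the tray's floor, 45 mm from the tray's origin. x points along the slot to the stop, y across, z up. Gate and slot are 30 mm wide. At negative x two steel guides spread like a funnel, gently to x = -33, y = +-24 mm, then wide to x = -85, y = +-80 mm; behind, the field reaches to x = -193 mm, |y| = 80 mm. Nothing is above: tips 7 to 12 mm over the floor clear guides and rails
- stop (a point): midpoint of the end stop's inner face, on the tray's floor, 92 mm from the gate; axes as the gate's. The stop is a fixed steel block 12 mm tall, 56 mm wide. The slot between gate and stop has two rails 14 mm wide, and holds three cores with 14 mm to spare: closed up against the stop, the core centres lie 79, 53 and 27 mm past the gate
- core1: assembled ferrite pot core: near-black upright cylinder, 26 mm diameter, 16 mm tall, 17 to 35 g, loose, standing on the tray's floor. Origin at the centre of its underside, z up along its axis; its yaw does not matter. All three are alike and any of them may be nearest to the gate
- core2: as core1
- core3: as core1
- cup: bystander: loose round clear plastic cup, 72 mm diameter, 30 mm tall, with flat dark discs in it, beside the tray. Origin at the centre of its underside
- brush: bystander: loose green bench brush lying on its bristles beside the tray, 135 x 52 mm, 63 mm tall to the top of its bow handle. Origin at the centre of its underside, x along its length
- tweezers: bystander: loose steel tweezers lying flat beside the tray, 125 mm long, 23 mm wide, 6 mm thick. Origin under the middle, x towards the tips
There are look-alikes about, which are no part of the job. What is shaped like the core3 but orange or purple is not meant.

How it is judged:
By the outcome, as a careful person would: the job done as asked, in the order asked, and still so for the second after the job is handed in, with the robot touching nothing.
It also fails if it takes over 58 s, if anything falls off the work surface, if the arm or the gripper's body presses on something with over 40 N, if the wrist force passes 120 N, or if a joint passes its speed limit or range.

## Working session

There is one attempt and no reset: what is moved stays moved. The work goes in short steps, each a Python script; the robot and the scene stay as the last script left them, time stands still between calls to the robot, and variables do not carry over. Pictures are saved under pics/ and viewed, about 8 in all and at most 12, crops included, and the job is handed in when it is done.

```bash
ls; mkdir -p pics
python3 - <<'E'
from cell import robot, grip, kin, viewer
import cv2,numpy as np
for c in ["scene","side","wrist"]:
    im=viewer.read_camera(c); cv2.imwrite(f"pics/a_{c}.png",im[:,:,::-1])
    i=viewer.camera_info(c); R=np.array(i["R"]);t=np.array(i["t"])
    print(c,np.round(-R.T@t),np.round(R[2],2),i["camera_matrix"][0][0])
    for n in ["gate","stop","core1","tray"]:
        print(n,[(np.round(R.T@(np.array(d["at"])-t),1).tolist(),round(d["confidence"],2)) for d in viewer.pinpoint(n,c)])
o=robot.observe();print(o["t"],o["tcp_rot"],o["grip_width"])
E
```

```text
pics
scene [1006.  332.  581.] [-0.58 -0.43 -0.69] 508.85379817215875
gate [([543.9, -32.3, -2.0], 0.75), ([538.3, -75.4, 8.6], 0.74)]
stop [([532.7, -170.7, 12.9], 0.69)]
core1 [([561.4, -2.3, 14.6], 0.78), ([602.4, 69.6, 13.3], 0.74), ([518.2, 78.1, 10.1], 0.72), ([475.5, 175.5, -0.3], 0.61), ([557.3, 199.8, 0.3], 0.59)]
tray [([543.6, -32.3, -1.4], 0.8)]
side [333. 629. 558.] [ 0.29 -0.74 -0.61] 478.4377708773952
gate [([543.4, -77.7, 9.0], 0.6)]
stop [([534.7, -165.9, 7.1], 0.73)]
core1 [([558.1, -0.7, 13.6], 0.77), ([524.6, 80.5, 7.6], 0.63), ([471.1, 177.3, 4.0], 0.6), ([602.7, 74.0, 11.1], 0.5), ([552.4, 199.2, 1.8], 0.5)]
tray [([540.8, -33.8, 1.7], 0.83), ([522.0, 79.2, 8.3], 0.64), ([559.0, -1.6, 12.8], 0.27)]
wrist [650.  72. 385.] [ 0.   -0.26 -0.97] 282.84032142504896
gate []
stop [([535.8, -173.3, 13.5], 0.86)]
core1 [([480.5, 175.2, 0.6], 0.93), ([601.2, 67.3, 12.7], 0.76), ([559.7, 1.9, 9.7], 0.72), ([554.6, 197.6, -4.7], 0.6), ([522.6, 79.9, 12.9], 0.59)]
tray [([548.3, -35.1, 1.4], 0.74), ([562.4, 2.3, 10.6], 0.67)]
0.75 [ 1.20917867  1.20913424 -1.20918378] 0.9986353818484511
```

View pics/a_scene.png

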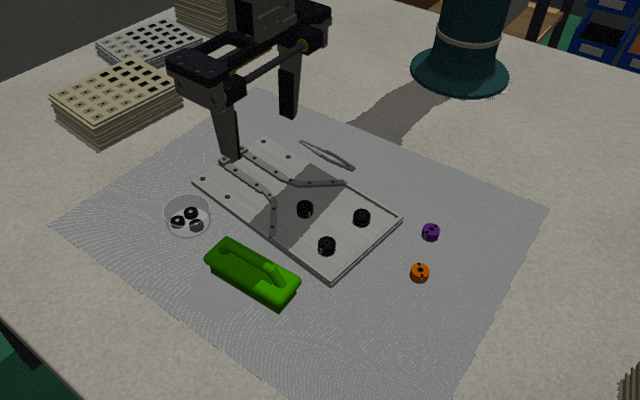

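View pics/a_wrist.png

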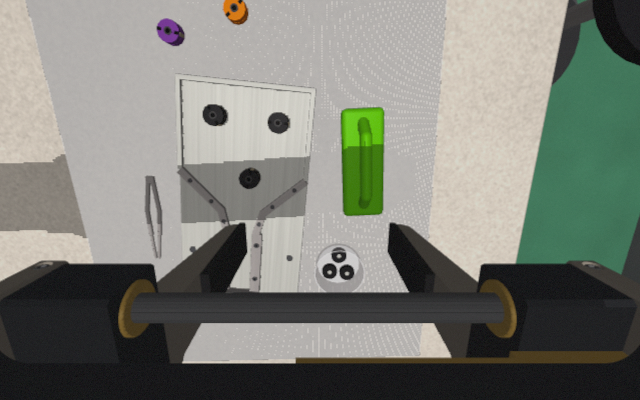

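In the scene view, the candidates are:
- black cores on the tray at (305,209), (361,217) and (327,246)
- purple look-alike at (431,232) and orange look-alike at (419,272), both off the tray
- dark discs in the cup at (187,217)

By the description I choose the three black ones on the tray. Next is a close view from above.

Run:
```python
from cell import robot, grip, kin, viewer
import cv2,numpy as np,pickle
o=robot.observe()
robot.movep([545,-60,215],o["tcp_rot"]); 
i=viewer.camera_info("wrist"); im=viewer.read_camera("wrist")
pickle.dump((im,i),open("w.pkl","wb"))
R=np.array(i["R"]);t=np.array(i["t"]);K=np.array(i["camera_matrix"])
for n in ["gate","stop","core1","tray"]:
    print(n,[(np.round(R.T@(np.array(d["at"])-t),1).tolist(),round(d["confidence"],2)) for d in viewer.pinpoint(n,"wrist")])
# rectify: top view of plane z=16, 2px/mm; rows = -y, cols = x
s=2.2;x0,y0,z=430,135,16
M=np.array([[1/s,0,x0],[0,-1/s,y0],[0,0,z],[0,0,1]]);M=np.vstack([M[:2],[0,0,z],[0,0,1]])
H=K@np.hstack([R,t.reshape(3,1)])@M
rec=cv2.warpPerspective(im,H,(480,800),flags=cv2.INTER_CUBIC|cv2.WARP_INVERSE_MAP)
rec=cv2.rotate(rec,cv2.ROTATE_90_COUNTERCLOCKWISE)
cv2.imwrite("pics/b_rec.png",rec[:,:,::-1])
print(robot.observe()["t"],robot.observe()["tcp_pos"])
```

```text
gate [([544.1, -80.3, 9.3], 0.55)]
stop [([534.1, -168.3, 13.7], 0.71)]
core1 [([521.1, 83.6, 14.5], 0.85), ([558.4, 0.7, 9.6], 0.71)]
tray [([549.3, -35.0, -0.3], 0.73), ([603.7, 71.3, 14.9], 0.27)]
1.55 [545.77543618 -59.20115886 214.786302  ]
```

View pics/b_rec.png

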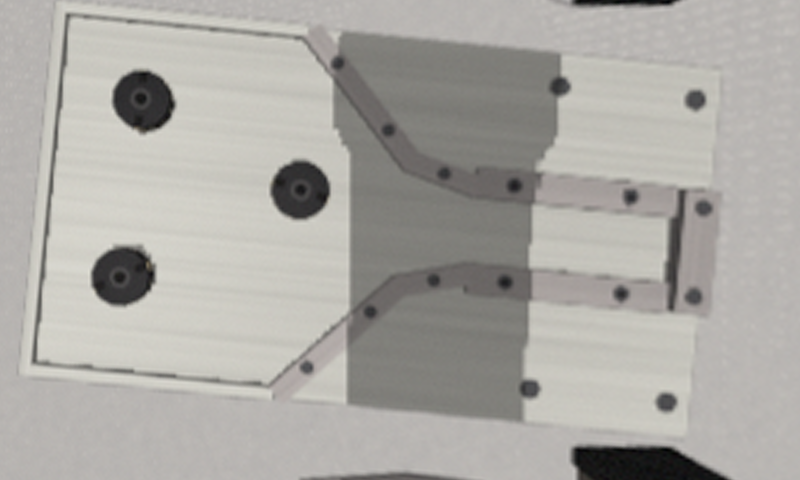

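The rectified top view shows three black cores at (143,100), (300,189) and (122,276). The gate is near (465,230) and the stop face near (672,250). The slot axis is tilted about 0.095 rad. I'll refine the tray pose and the core centres by fitting.

```bash
cat > h.py <<'E'
import cv2,numpy as np,pickle
from scipy.optimize import minimize
from scipy.ndimage import map_coordinates,gaussian_filter
def proj(X,i):
    p=(np.array(i["R"])@np.atleast_2d(X).T).T+np.array(i["t"]); q=(np.array(i["camera_matrix"])@p.T).T
    return q[:,:2]/q[:,2:]
def toW(g,P):  # gate-frame points (z above floor) -> world, P=(gx,gy,a): axis=(-sin a,-cos a)
    g=np.atleast_2d(np.asarray(g,float)); ex=np.array([-np.sin(P[2]),-np.cos(P[2])]); ey=np.array([-ex[1],ex[0]])
    return np.c_[np.array(P[:2])+g[:,:1]*ex+g[:,1:2]*ey, 10+g[:,2]]
def toG(w,P):
    ex=np.array([-np.sin(P[2]),-np.cos(P[2])]); ey=np.array([-ex[1],ex[0]]); d=np.atleast_2d(w)[:,:2]-np.array(P[:2])
    return np.c_[d@ex,d@ey]
def cores(im,i,guess,h=16,r=13):
    """centres (world xy): match dark-blob centroid to that of the projected cylinder"""
    v=im.max(2); out=[]
    a=np.linspace(0,6.28,40); ring=np.c_[r*np.cos(a),r*np.sin(a)]
    for g in guess:
        c=np.array(g[:2],float)
        for k in range(8):
            X=np.vstack([np.c_[c+ring,np.full(40,10.)],np.c_[c+ring,np.full(40,10.+h)]])
            hull=cv2.convexHull(proj(X,i).astype(np.float32)); m=np.zeros(v.shape,np.uint8)
            cv2.fillConvexPoly(m,np.round(hull).astype(int),1); M=cv2.moments(hull); mc=np.array([M["m10"],M["m01"]])/M["m00"]
            mm=cv2.dilate(m,np.ones((9,9),np.uint8)); ys,xs=np.nonzero((v<75)&(mm>0))
            if len(xs)<20: break
            bc=np.array([xs.mean(),ys.mean()])
            J=(proj([[*(c+[1,0]),18],[*(c+[0,1]),18]],i)-proj([[*c,18]],i)).T
            c=c+np.linalg.solve(J,bc-mc)
        out.append([*c,len(xs)/max(1,m.sum())])
    return np.array(out)
E
python3 - <<'E'
from h import *
im,i=pickle.load(open("w.pkl","rb"))
lab=cv2.cvtColor(im,cv2.COLOR_RGB2LAB).astype(float); A=gaussian_filter(lab[...,1],.7)
def samp(g,P):
    p=proj(toW(g,P),i); return map_coordinates(A,[p[:,1],p[:,0]],order=1)
def grid(x,y,z): 
    X,Y=np.meshgrid(x,y); return np.c_[X.ravel(),Y.ravel(),np.full(X.size,float(z))]
xs=np.arange(6,88,2)
rail=np.vstack([grid(xs,s*np.arange(16,29,1.),6) for s in(1,-1)]+[grid(np.arange(93,107.),np.arange(-27,28,2.),12)])
flo=np.vstack([grid(xs,np.arange(-12,13,1.),0)]+[grid(xs,s*np.arange(31,42,1.),0) for s in(1,-1)]+[grid(np.arange(75,91.),np.arange(-11,12,2.),0)])
f=lambda P:-(samp(rail,P).mean()-samp(flo,P).mean())
for P0 in ([541,-77,.095],[543,-80,.085],[540,-75,.11]):
    r=minimize(f,P0,method="Nelder-Mead",options=dict(initial_simplex=np.array([P0]*4)+np.vstack([np.zeros(3),np.diag([3,3,.02])])))
    print(np.round(r.x,4),r.fun)
P=[541,-77,.095]; P=r.x
c=cores(im,i,[(521,83),(559,0),(602,71)]); print(c.round(2)); print(toG(c,P).round(1))
print(toW([[92,0,0],[-45,0,0]],P).round(1))
# overlay check
big=cv2.resize(im[:,:,::-1],None,fx=2.5,fy=2.5,interpolation=cv2.INTER_CUBIC)
def poly(g,col):
    cv2.polylines(big,[np.round((proj(toW(g,P),i)+.5)*2.5).astype(int)],True,col,1)
for s in(1,-1):
    poly([[0,15*s,6],[92,15*s,6],[92,29*s,6],[0,29*s,6]],(0,0,255))
    poly([[0,15*s,6],[-33,24*s,6],[-85,80*s,6]],(255,0,0))
poly([[92,-28,12],[92,28,12],[106,28,12],[106,-28,12]],(0,0,255))
poly([[-200,-86,6],[-200,86,6],[110,86,0],[110,-86,0]],(0,160,0))
for q in toG(c,P):
    a=np.linspace(0,6.28,40)
    for z in(0,16): poly(np.c_[q[0]+13*np.cos(a),q[1]+13*np.sin(a),np.full(40,z)],(0,255,255))
x,y=(np.array(proj(toW([[-45,0,0]],P),i))[0]*2.5).astype(int)
cv2.imwrite("pics/c.png",big[max(0,y-380):y+210,x-250:x+250]);
E
```

```text
[ 5.430339e+02 -7.992090e+01  9.610000e-02] -2.3440044394132116
[ 5.43034e+02 -7.99209e+01  9.61000e-02] -2.3440044446321764
[ 5.430338e+02 -7.992090e+01  9.610000e-02] -2.3440044448353916
[[522.57  78.67   0.76]
 [561.18  -1.25   0.79]
 [601.48  69.27   0.8 ]]
[[-155.9  -35.6]
 [ -80.1   10.5]
 [-154.1   43.9]]
[[ 534.2 -171.5   10. ]
 [ 547.4  -35.1   10. ]]
```

View pics/c.png

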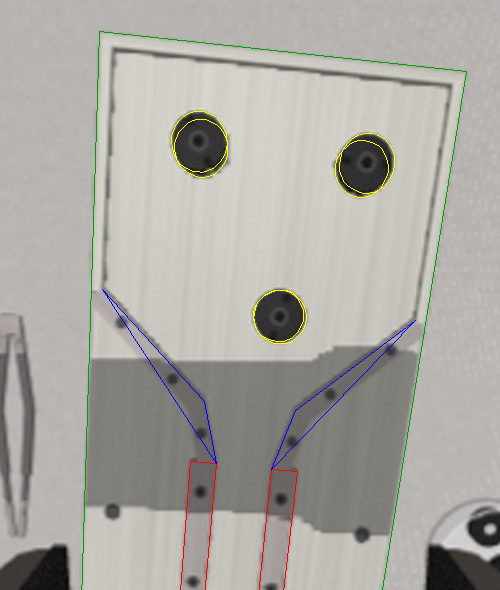

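The fitted model lies on the tray, guides and all three cores, shown at (200,142), (363,163) and (279,316) in the crop. The three black cores on the tray are confirmed as the right ones. Now I'll push the nearest core to the funnel throat, cradled between fingertips set 12 mm apart, and check it.

```bash
cat >> h.py <<'E'
from cell import robot, grip, kin, viewer
from scipy.spatial.transform import Rotation as Ro
P=[543.03,-79.92,.0961]; R0=Ro.from_rotvec([1.2092,1.2092,-1.2092]); OFF=21.5; Z=9
def rot(ang): # ang: push direction angle in gate frame
    return (Ro.from_euler("z",ang-P[2])*R0).as_rotvec()
def tcp(c,ang,back=0,z=Z): # TCP for cradled core centre c
    d=np.array([np.cos(ang),np.sin(ang)]); q=np.array(c)-(OFF+back)*d
    return toW([[*q,z]],P)[0]
def st(): 
    o=robot.observe(); return round(o["t"],2),np.round(o["tcp_pos"],1).tolist(),np.round(o["contact_force"],2).tolist()
def to_throat(c,w=(-40,0),back=5):
    a=np.arctan2(w[1]-c[1],w[0]-c[0])
    robot.movep(tcp(c,a,back,45),rot(a)); robot.servo_line(tcp(c,a,back),80); print("down",st())
    robot.servo_line(tcp(c,a),40); print("touch",st())
    robot.servo_line(tcp(w,a),70); print("throat",st())
    robot.servo_line(tcp(w,a,8),80)
    robot.servo_line(tcp(w,0,8),80,rot(0)); print("aligned",st())
def look(cam,guess_g):
    i=viewer.camera_info(cam); im=viewer.read_camera(cam)
    return im,i,toG(cores(im,i,toW(np.c_[guess_g,np.zeros(len(guess_g))],P)),P).round(1)
E
python3 - <<'E'
from h import *
print(Ro.from_rotvec(rot(0)).as_matrix().round(2))
grip(12/92); print(st(),robot.observe()["grip_width"]*92)
to_throat((-80.1,10.5))
for cam in("scene","side"):
    im,i,g=look(cam,[(-40,0),(-155.9,-35.6),(-154.1,43.9)]); print(cam,g.tolist())
    x,y=proj(toW([[-40,0,0]],P),i)[0].astype(int)
    cv2.imwrite(f"pics/d_{cam}.png",cv2.resize(im[max(0,y-80):y+80,max(0,x-120):x+120,::-1],None,fx=3,fy=3,interpolation=cv2.INTER_CUBIC))
E
```

```text
[[-0.   1.  -0.1]
 [ 0.  -0.1 -1. ]
 [-1.  -0.  -0. ]]
(2.78, [545.0, -60.0, 215.0], [0.35, 0.12, 1.17]) 11.803819975163906
down (4.14, [570.1, 23.6, 18.6], [0.17, 0.54, 0.41])
touch (4.42, [568.8, 18.5, 19.4], [0.11, 0.76, 0.29])
throat (5.16, [554.3, -19.9, 19.0], [0.13, -0.31, -1.49])
aligned (5.82, [549.8, -10.7, 19.0], [0.32, 0.34, 0.25])
scene [[-37.8, -10.5], [-157.6, -34.8], [-155.7, 44.2]]
side [[-48.1, 2.0], [-157.8, -35.4], [-146.3, 45.6]]
```

View pics/d_scene.png

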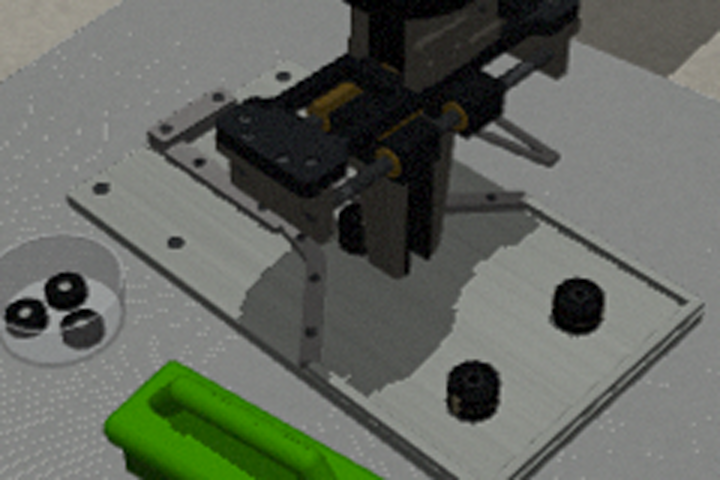

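The scene crop shows the core at (352,228) in the throat just ahead of the fingers, and the two waiting cores at (577,305) and (472,390) have not moved. The fingers cover too much of the pushed core, so I am not using the measured positions for it. Next is the push along the slot, checking the force near the end.

```bash
cat >> h.py <<'E'
def to_slot(final,w=(-40,0),lim=1.5):
    ex=toW([[1,0,0]],P)[0]-toW([[0,0,0]],P)[0]
    robot.servo_line(tcp(w,0),40)
    for x in (0,final-8):
        robot.servo_line(tcp((x,0),0),70 if x==0 else 60); print("x",x,st())
    robot.hold(.1); b=-np.array(robot.observe()["contact_force"])@ex; fs=[]
    for x in np.arange(final-7,final+5,1.):
        robot.servo_line(tcp((x,0),0),15); f=-np.array(robot.observe()["contact_force"])@ex-b; fs.append(round(f,2))
        if f>lim: break
    print("end",x,fs,st(),toG([robot.observe()["tcp_pos"]],P).round(1))
    robot.servo_line(tcp((x,0),0,12),80)
    robot.servo_line(tcp((x,0),0,12,45),120)
E
python3 - <<'E'
from h import *
to_slot(79)
# look from above, behind the field
robot.movep(toW([[-60,0,190]],P)[0],rot(0)); robot.hold(.15)
for cam in("wrist","scene"):
    im,i,g=look(cam,[(79,0),(-155.9,-35.6),(-154.1,43.9)]); print(cam,g.tolist(),st()[0])
    cv2.imwrite(f"pics/e_{cam}.png",im[:,:,::-1])
E
```

```text
x 0 (6.99, [545.1, -58.5, 19.0], [0.34, 0.44, -0.28])
x 71 (8.32, [538.3, -128.7, 19.0], [0.11, 0.15, 0.67])
end 78.0 [np.float64(-0.23), np.float64(0.19), np.float64(-0.34), np.float64(0.66), np.float64(-0.13), np.float64(0.76), np.float64(2.41)] (10.18, [537.7, -135.6, 19.0], [0.62, 2.21, -0.09]) [[55.9  0. ]]
wrist [[79.2, 15.3], [-155.7, -35.7], [-154.0, 43.7]] 11.87
scene [[77.8, 0.3], [-157.7, -34.8], [-156.0, 44.3]] 11.92
```

View pics/e_scene.png

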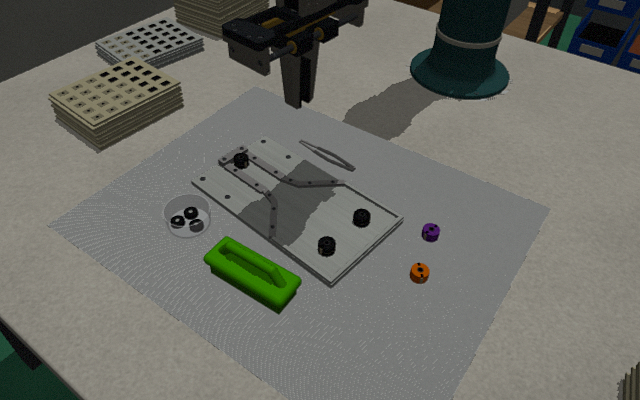

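The first core, at (241,160), is seated against the stop. The scene view gives 77.8 mm, and that camera reads about 1.9 mm low, so it is really near 79.7 mm. The waiting cores, cup, brush and tweezers have not moved. Next is the second core.

Run:
```python
from h import *
to_throat((-155.7,-35.7)); to_slot(53)
robot.movep(toW([[-60,0,190]],P)[0],rot(0)); robot.hold(.15)
im,i,g=look("scene",[(79,0),(53,0),(-154.1,43.9)]); print(g.tolist(),st()[0])
cv2.imwrite("pics/f.png",cv2.resize(im[120:300,150:420,::-1],None,fx=2.9,fy=2.9,interpolation=cv2.INTER_CUBIC))
```

```text
down (13.32, [517.1, 104.4, 18.8], [-0.58, -0.59, 0.03])
touch (13.59, [518.5, 99.1, 19.4], [-0.19, -0.21, 0.33])
throat (15.47, [542.5, -18.7, 19.0], [0.28, 0.35, -0.59])
aligned (16.18, [549.6, -10.6, 19.0], [-0.11, -0.46, -0.51])
x 0 (17.25, [545.1, -58.4, 19.0], [0.83, 0.41, -0.46])
x 45 (18.15, [540.8, -103.0, 19.0], [0.64, -0.97, 0.14])
end 52.0 [np.float64(-0.23), np.float64(0.7), np.float64(0.98), np.float64(0.12), np.float64(-0.92), np.float64(0.66), np.float64(1.77)] (20.0, [540.2, -109.7, 19.0], [0.57, 1.37, 0.16]) [[29.9  0. ]]
[[64.8, 0.0], [63.8, -0.4], [-156.0, 44.3]] 21.65
```

View pics/f.png

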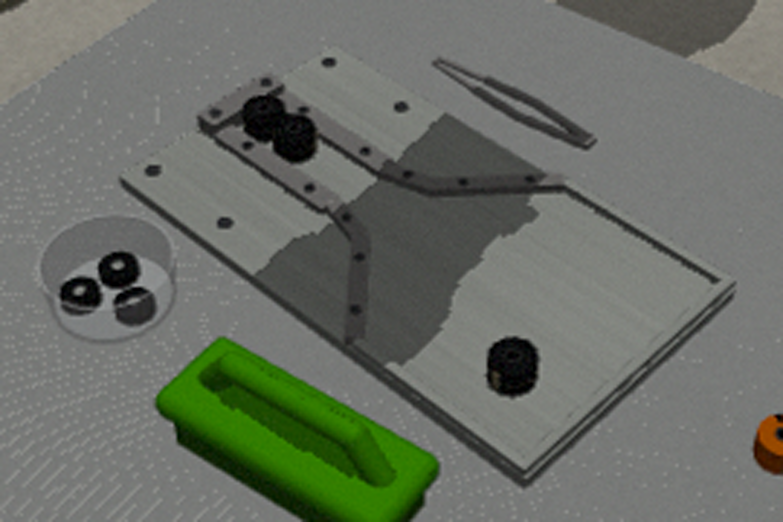

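Two cores are closed up at (263,117) and (294,137). The pair's mean is about 66 mm after the bias correction, which is what it should be. Now the third core, then a check from the wrist camera.

Run:
```python
from h import *
to_throat((-154.0,43.7)); to_slot(27,lim=2)
g0=toW([[40,0,0]],P)[0]
robot.movep(toW([[-45,70,260]],P)[0],rot(0)); robot.hold(.2)
robot.movep(toW([[-45,70,261]],P)[0],rot(0)); robot.hold(.1)
for cam in("wrist","scene"):
    i=viewer.camera_info(cam); im=viewer.read_camera(cam)
    s=4;M=np.array([[-1/s*0,0,0]]*1)
    c=toW([[-20,40,16],[-20+1/s,40,16],[-20,40-1/s,16]],P); H=np.array(i["camera_matrix"])@np.hstack([i["R"],np.array(i["t"]).reshape(3,1)])@np.vstack([np.c_[c[1]-c[0],c[2]-c[0],c[0]],[0,0,1]])
    rec=cv2.warpPerspective(im,H,(540,300),flags=cv2.INTER_CUBIC|cv2.WARP_INVERSE_MAP)
    cv2.imwrite(f"pics/g_{cam}.png",rec[:,:,::-1])
a,b=cv2.imread("pics/g_wrist.png"),cv2.imread("pics/g_scene.png"); cv2.imwrite("pics/g.png",np.vstack([a,b])); print(st())
```

```text
down (23.05, [613.0, 92.9, 18.6], [0.07, 0.24, 0.91])
touch (23.32, [611.1, 88.0, 19.4], [0.22, -0.73, -0.19])
throat (25.22, [556.4, -20.6, 18.9], [-0.64, -0.8, -0.54])
aligned (25.98, [549.8, -11.0, 19.0], [1.29, -0.09, -0.05])
x 0 (27.06, [545.1, -58.5, 19.0], [-0.2, 0.03, -0.7])
x 19 (27.52, [543.2, -77.9, 19.0], [-1.21, -0.46, -0.99])
end 26.0 [np.float64(0.38), np.float64(-0.39), np.float64(0.63), np.float64(-0.4), np.float64(0.37), np.float64(-0.81), np.float64(2.08)] (29.38, [542.7, -83.9, 19.0], [-0.73, 2.05, 0.62]) [[4.  0.1]]
(31.69, [617.0, -41.9, 271.0], [0.0, -0.3, -0.35])
```

View pics/g.png

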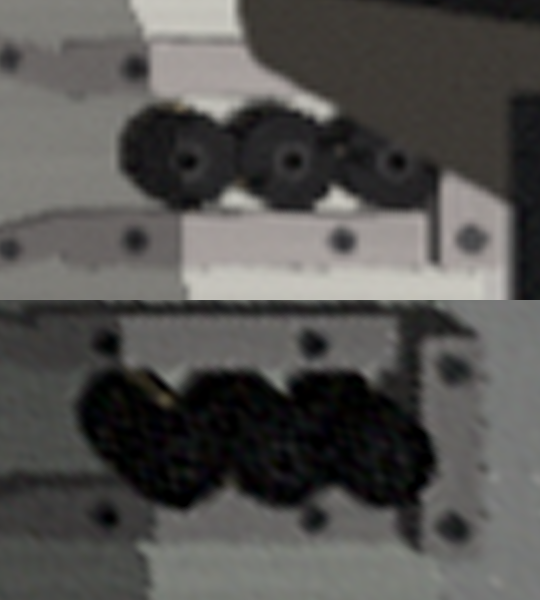

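The wrist view shows the core centres at columns 188, 293 and 397, a spacing of about 26 mm, in the slot and up to the stop. The fingertip end positions (55.9, 29.9 and 4.0 mm) are also 26 mm apart. The arm is clear, so I'm handing in.

```bash
python3 -c "
from cell import robot
robot.job_done()"
```

```text
the job is handed in; nothing more can be done
```

All three cores are in the slot as one closed-up row against the stop, and the job was handed in at about 32 s of the 58 s allowed. I slid them in one at a time, nearest first. Each was pushed along the floor between two fingertips held 12 mm apart, without pinching or lifting.

- **Final position:** each push ended on a light contact of about 2 N. The fingertips stopped at 55.9, 29.9 and 4.0 mm past the gate, steps of 26 mm that match a closed row. The last wrist picture also showed centres about 26 mm apart.
- **Waiting cores and bystanders:** the waiting cores had not moved in the checks after the first two pushes. The cup, brush and tweezers looked unmoved after the second core. I did not check the bystanders again after the third.
- **Readings that disagreed:** while the fingers covered the first core in the throat, its measured positions were about 10 mm off. One wrist reading of the seated first core was also wrong, apparently because the gripper blocked the view. I discarded these. The scene camera read about 2 mm low along the slot, which I corrected for.

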